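# Clamp the case rail, then offer up its hatch so the hinge is ready for the pin

## Robot

A 7-joint arm with a two-finger parallel gripper is mounted at the origin on the work surface. World frame = base frame: x ahead of the robot, y to its left, z up, the work surface at z = 0. Lengths are in m, angles in degrees, forces in N, time in s.
With the tool pointing down it reaches from about 0.35 to 0.9 m from the base axis. Payload 19.9 kg.
Tool frame: the origin (TCP) lies at the very end of the fingers, on their centre line; the grasp point (between the pads) lies 19 mm behind it; z points along the fingers, y is the direction in which the jaws open and shut (so a half turn about z gives the same grasp; the last joint's range is limited). The gripper opens to 94 mm and grips with 3 to 60 N. Pads are 16 mm wide; open, the fingers measure 119 mm over their backs; the gripper's body (75 mm by 177 mm) begins 78 mm behind the grasp point.
Start: joints at [64.601, 23.915, -0.59, 92.452, 0.269, 63.638, -3.037], TCP at [0.244, -0.575, 0.205] pointing down, gripper open.
Joint ranges: [-161.28, 161.28], [-22.2, 115.67], [-73.04, 71.86], [3.21, 147.25], [-68.34, 248.33], [10.77, 114.83], [-161.83, 161.83]. Speed limits (degrees/s): [108.29, 108.29, 136.94, 136.94, 172.46, 172.46, 172.46].

## Interface

Orientations are given as a 3x3 rotation matrix whose columns are the frame's x, y, z axes.
In Python, from rig import arm, viewer gives the robot as it stands.
- The arm moves only by the tool step_arm, never from a script. Its argument "rows" is a list of rows, each a list of 3 entries, a list of its own where there are three numbers: the shift along the tool's x, y, z in cm, then the turn, a rotation vector about the tool's x, y, z in degrees, then the opening, from 0 (shut) to 1 (fully open). In form: [[[dx, dy, dz], [rx, ry, rz], hand], ...]. A call has 1 to 10 rows; each row is the pose to reach, as a shift and turn from the pose commanded when the call began, along the tool's axes at that moment; what a row does not reach only later rows make up. A row lasts 1/12 s, in which the tool goes at most 41.7 mm and 7.16 degrees, less where a joint would pass 70% of its speed; a pose out of reach is approached as far as the arm can. A call with a gripper value outside its range is refused whole. The fingers move at their own pace and stop on an object; the grip force is fixed at half the most. Time passes only in rows, so rows that repeat a pose let the fingers close. It gives the time, the measured TCP pose, the force and the opening at its end, in the units of the state.
- arm.get_state(): the state, without advancing time (a new reading comes with each control period).
- viewer.capture(name): name is "scene" or "side" or "wrist"; returns (picture, depth): 400x640x3 uint8, red, green, blue; 400x640 float32, m along the optical axis (not along the pixel's ray), 0 where there is no reading.
- viewer.camera_info(name): a dict with "K" (3x3 intrinsics, pixels), "origin" and "attitude" of the camera in the world. Camera axes: x right, y down, z forward; pixel columns grow to the right and rows downward; lengths in m; the calibration is good to about 2 mm. A picture is of the moment at which its call begins: read the wrist's pose just before it. camera_info takes no time and is no camera call; for the wrist camera it gives the pose at the moment of the call.
- arm.finish_job(): hands the job in, once; it reports no verdict.
Trained networks look in the newest picture that a camera, given by its name, has taken for a name from the list of things; names that differ only in an ending like _2 or _b are one class to them, and where a whole thing is asked for, a point or a joint stands for the part that bears it (a point fixed in the world has none). Each returns a list of dicts, best first, with "conf" (0 to 1); they miss things now and then, are a little off and sometimes report something else, mostly with a low value. They report only what shows in the picture. A call takes as long as a camera call. They do not tell look-alikes from the thing itself.
- viewer.cut_out(camera, thing): "pixels" (400x640 bool, what is visible of it) and "location" ([column, row] in pixels, amid what is visible of it).
The state is a dict: "time_s": time; "joints": joint angles; "qd": joint speeds; "tau": joint torques, N m; "position": TCP position; "ee_rot": TCP orientation; "wrist_force": force on the tool from outside, world axes, zero at the start; "wrist_torque": the same for the moment, N m; "finger_gap": opening from 0.0 (shut) to 1.0 (fully open).
Only numpy, scipy, OpenCV 4.12 (cv2) and the standard library are available. Lean on these libraries where they do the work, as an engineer would, in place of code of your own. Each camera call takes 0.05 s, during which the arm holds its last target.

## Task

We are hanging the hatch of a wooden case: first clamp the case's rail down by turning the black cam knob of the hold-down clamp clockwise until it clicks over past its detent and stays there. Then, of the two plywood hatches, take by its pull bar the one whose hinge leaf has the single middle knuckle, offer it up level to the rail's hinge leaf so that its knuckle sits between the rail's two knuckles and the holes line up in one straight bore for the pin, and finish while still holding it there, in the air, without forcing it against the rail. Leave the rail where it lies and leave the other hatch and everything else on the bench alone.

Things in the scene. Friction and masses are not known exactly. Their poses are not given: they have to be found in the camera images.
- cam_knob (a joint): angle of the clamp's cam knob, rad: 0 = released (start), grows as the knob is turned clockwise seen from above, 1.3 = clamped. A spring detent holds it at either end: it resists with up to about 0.15 N m as far as the crest at about 0.65 rad, then snaps on by itself to 1.3 and stays
- cam_grip (a point): on the vertical axis of the clamp's black cam knob, 133 mm above the bench, where to grip it. Knob: disc 38 mm across with an upright bar 54 mm long, 14 thick, 117 to 145 mm above the bench. The bar's length is this frame's x axis and turns with the knob (at start square to the rail's length). Below it: steel clamp arm, top at 101 mm, boss 34 mm across up to 108 mm, column behind the rail
- clamp_foot: round rubber foot, 24 mm across, under the clamp's spindle, below the knob; origin at the centre of its underside. It is 1 mm clear of the rail's top at the start and presses on it with about 18 N when the knob has clicked over
- rail: loose plywood rail, 45 (x) by 280 (y) by 60 mm tall, 0.45 kg, on the bench with its +x side along an aluminium fence 40 mm tall; the clamp stands over its -y end. Origin: centre of its underside, z up, -x = hinge side, facing the robot. Steel leaf 90 long, 34 wide, 3 mm thick on its top face, with two outer knuckles
- rail_bore (a point): middle of the rail's hinge axis, halfway between its two knuckles: rail x -32, y +75, z +61.5 mm (61.5 mm above the bench); axes as the rail's, the bore runs along y. Knuckles 16 mm across, bore 10 mm, each 26 mm long, with a 38 mm gap between them; the axis lies 9.5 mm out from the rail's front face
- hatch: the hatch to hang: plywood, 110 (x) by 130 (y) by 12 mm thick, 0.26 kg, lying flat; origin: centre of its underside, z up, +x = hinge edge. Steel leaf 90 by 34 by 3 mm on its top at the +x edge with ONE middle knuckle. Over the panel's centre a wooden pull bar 16 mm wide (x), 70 long (y), 28 tall (12 to 40 mm above the underside)
- hatch_bar (a point): centre of the hatch's pull bar, 30 mm above the hatch's underside, where to grip it across x; axes as the hatch's
- hatch_bore (a point): middle of the bore of the hatch's knuckle: hatch x +64.5, y 0, z +13.5 mm; axes as the hatch's. Knuckle 16 mm across, bore 10, 34 mm long (2 mm play at each end between the rail's knuckles), axis 9.5 mm out from the panel's edge. Pushed right up it stops 1.5 mm too far. Lined up, this frame coincides with rail_bore and the hatch's underside is 48 mm above the bench. The pin is 6.5 mm thick
- spare: the other hatch, of the same panel and pull bar, but its leaf has TWO outer knuckles and a gap in the middle: it does not fit the rail and stays where it is; origin as the hatch's
- pin: the hinge pin, to be driven later by someone else: bent steel rod 6.5 mm thick, 90 mm long, lying on the bench; origin halfway along it, on the bench. Leave it
- hammer: hammer, 260 mm long, lying on the bench; origin under its middle. Leave it
- screwdriver: grey screwdriver, 200 mm long, lying on the bench; origin under its middle. Leave it
- calliper: calliper, 160 mm long, lying on the bench; origin under its middle. Leave it
- mug: white mug, 80 mm across, 90 mm tall; origin at the centre of its underside. Leave it
- tape: roll of tape, 90 mm across, 24 mm tall, lying flat; origin at the centre of its underside. Leave it
- bottle: clear plastic bottle, 60 mm across, 170 mm tall; origin at the centre of its underside. Leave it
Not all that is in view belongs to the job. Leave any orange look-alike of the screwdriver alone. Leave any turquoise look-alike of the hatch alone.

How it is judged (in metres and radians):
On the way, in this order (a step that is already met when the one before it is completed fails the run):
1. the cam knob has clicked over past its detent and the clamp's foot presses on the rail (value of joint cam_knob above 1 rad and contact force between clamp_foot and rail above 5 N), for 0.2 s.
2. the hatch with the middle knuckle is lifted clear of the bench in the gripper (contact force between the fingers and hatch above 1 N and height (world z) of hatch above 0.02 m), for 0.2 s.
At the end, for the whole second after the job is handed in: Held in the gripper in the air, resting on nothing, still, level within 7 deg; bore centres within 2.5 mm fore-aft and in height, 3 mm along, bores parallel within 3.4 deg, under 15 N on the rail; knob over 1.0 rad, foot on rail over 5 N, rail within 15 mm of its start, not tipped (all of step 1 and x of hatch_bore in the frame of rail_bore between -0.0025 and 0.0025 m and y of hatch_bore in the frame of rail_bore between -0.003 and 0.003 m and z of hatch_bore in the frame of rail_bore between -0.0025 and 0.0025 m and angle between the y axis of hatch and the y axis of rail, either way round below 0.06 rad and angle between hatch's own z axis and vertical below 0.12 rad and contact force between the fingers and hatch above 1 N and height (world z) of hatch above 0.04 m and contact force between hatch and rail below 15 N and linear speed of hatch below 0.02 m/s and contact force between hatch and pin below 0.2 N and contact force between hatch and hammer below 0.2 N and contact force between hatch and screwdriver below 0.2 N and contact force between hatch and mug below 0.2 N and contact force between hatch and tape below 0.2 N and contact force between hatch and bottle below 0.2 N and contact force between hatch and calliper below 0.2 N and contact force between hatch and spare below 0.2 N and distance of rail from where it was at the start of the episode below 0.015 m and angle between rail's own z axis and vertical below 0.05 rad); the arm keeps its last pose, push and grip.
It fails at once if the hatch is rammed or levered against the rail (more than 60 N) (contact force between hatch and rail above 60 N).
It fails at once if the other hatch is moved by more than 30 mm (distance of spare from where it was at the start of the episode above 0.03 m).
It fails at once if something else on the bench is moved by more than 40 mm or knocked over (distance of any of pin, hammer, screwdriver, mug, tape, bottle, calliper from where it was at the start of the episode above 0.04 m or angle between any of mug, bottle's own z axis and vertical above 0.5 rad).
It also fails if it takes over 64 s, if anything falls off the work surface, if the arm or the gripper's body presses on something with over 40 N, if the wrist force passes 120 N, or if a joint passes its speed limit or range.

## Working session

There is one attempt and no reset: what is moved stays moved. The work goes in short steps, Python scripts to look and compute and a tool call to move; the robot and the scene stay as the last step left them, time stands still between calls to the robot, and variables do not carry over. Pictures are saved under pics/ and viewed, and the job is handed in when it is done.

Besides the shell and the picture viewer there is one more tool, called after "Call:" by a JSON object that holds its "op" and its "data", one argument or row to a line. step_arm: Moves the arm, as the interface text tells. Its arguments: {"type":"object","properties":{"rows":{"type":"array","items":{"type":"array"}}},"required":["rows"]}

```bash
mkdir -p pics; ls; python3 - <<'E'
from rig import arm, viewer
import cv2, numpy as np
s=arm.get_state(); print(s)
for n in ("scene","side","wrist"):
    im,d=viewer.capture(n); cv2.imwrite(f"pics/{n}0.png",im[:,:,::-1]); print(n,viewer.camera_info(n))
E
```

```text
pics
{'time_s': 0.0, 'joints': array([64.60270804, 23.94872532, -0.59116413, 92.48468934,  0.27031254,
       63.63785285, -3.03692444]), 'qd': array([-0.02249865,  0.05753847,  0.03316337,  0.04380778, -0.06931089,
        0.05124922,  0.07774229]), 'tau': array([ 5.64263664e-04, -8.51240087e+01,  6.39046468e-01, -4.25988615e+01,
       -4.87877266e-02,  1.85247551e-02,  1.31458733e-04]), 'position': array([ 0.24424929, -0.57489396,  0.20482387]), 'ee_rot': array([[ 9.20361783e-01,  3.91067596e-01, -5.68634508e-04],
       [ 3.91067996e-01, -9.20361155e-01,  1.07970943e-03],
       [-1.01109742e-04, -1.21609805e-03, -9.99999255e-01]]), 'wrist_force': array([-0.0873753 , -0.04169665, -0.22008891]), 'wrist_torque': array([0.01416876, 0.04231093, 0.02205383]), 'finger_gap': 1.0012263681541136}
scene {'K': array([[449.38346534,   0.        , 318.68866683],
       [  0.        , 449.38346534, 207.0453908 ],
       [  0.        ,   0.        ,   1.        ]]), 'origin': array([ 1.42587761, -0.01209997,  1.1757344 ]), 'attitude': array([[-0.08008004,  0.72566194, -0.6833754 ],
       [ 0.9
[... 186 characters left out ...]
2.65799639],
       [  0.        ,   0.        ,   1.        ]]), 'origin': array([-0.47083193,  1.02837197,  1.50688643]), 'attitude': array([[-0.78267104, -0.43535696,  0.44484869],
       [-0.62240501,  0.55448685, -0.55240957],
       [-0.0061674 , -0.70923103, -0.70494916]])}
wrist {'K': array([[328.35095503,   0.        , 314.02452764],
       [  0.        , 328.35095503, 200.24062075],
       [  0.        ,   0.        ,   1.        ]]), 'origin': array([ 0.31068532, -0.54550108,  0.38456396]), 'attitude': array([[ 3.90979830e-01, -8.90952013e-01, -2.30952988e-01],
       [-9.20399241e-01, -3.78444755e-01, -9.82079627e-02],
       [ 9.56349825e-05,  2.50966288e-01, -9.67995823e-01]])}
```

View pics/scene0.png

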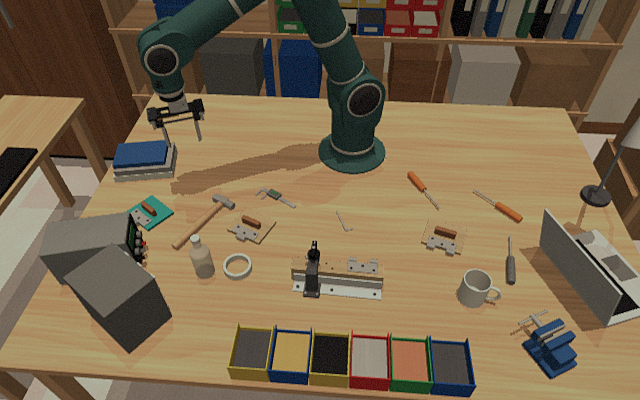

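View pics/side0.png

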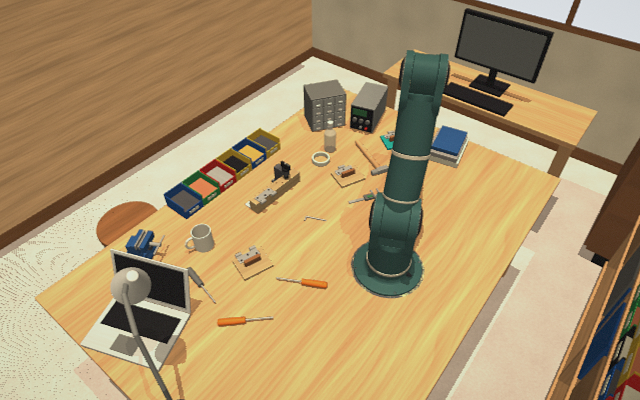

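View pics/wrist0.png

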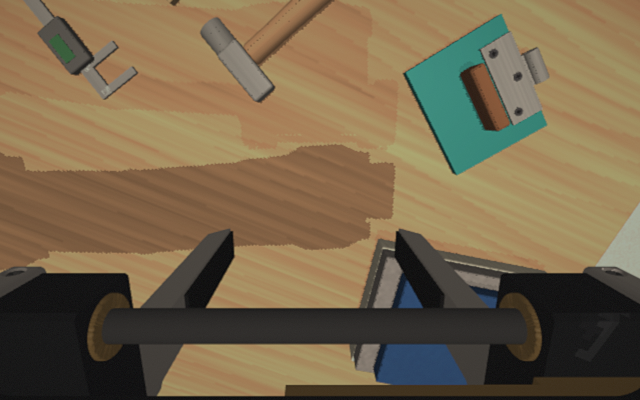

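```bash
cat > h.py <<'E'
from rig import arm, viewer
import cv2, numpy as np
def world(cam,uv,depth=None,z=None,info=None):
    I=info or viewer.camera_info(cam);K=I['K'];R=I['attitude'];o=I['origin']
    uv=np.atleast_2d(np.asarray(uv,float))
    r=np.c_[(uv[:,0]-K[0,2])/K[0,0],(uv[:,1]-K[1,2])/K[1,1],np.ones(len(uv))]
    if depth is not None:
        return o+(r*np.asarray(depth).reshape(-1,1))@R.T
    w=r@R.T; t=(z-o[2])/w[:,2]
    return o+w*t[:,None]
def proj(cam,P,info=None):
    I=info or viewer.camera_info(cam);c=(np.atleast_2d(P)-I['origin'])@I['attitude']
    return np.c_[I['K'][0,0]*c[:,0]/c[:,2]+I['K'][0,2],I['K'][1,1]*c[:,1]/c[:,2]+I['K'][1,2]]
def crop(im,c,w,h,s,name):
    x,y=c;cv2.imwrite(name,cv2.resize(im[max(0,y-h):y+h,max(0,x-w):x+w,::-1],None,fx=s,fy=s,interpolation=cv2.INTER_CUBIC))
E
python3 - <<'E'
from h import *
im=cv2.imread('pics/scene0.png')[:,:,::-1]
a=im[195:265,215:290];b=im[205:275,405:480];c=im[235:305,285:390]
r=lambda x:cv2.resize(x,None,fx=3.1,fy=5 and 3.1,interpolation=cv2.INTER_CUBIC)
cv2.imwrite('pics/crops0.png',np.hstack([r(a),r(b),r(c)])[:,:,::-1])
for cam in ('scene','side'):
  im,d=viewer.capture(cam)
  for t in ('hatch','spare','rail','cam_grip','clamp_foot'):
    for k in viewer.cut_out(cam,t):
        m=k['pixels']&(d>0); v,u=np.nonzero(m)
        P=world(cam,np.c_[u,v],d[v,u]) if len(u) else np.zeros((1,3))
        print(cam,t,round(k['conf'],2),np.round(k['location']),len(u),np.round(np.median(P,0),3))
E
```

```text
scene hatch 0.94 [150. 215.] 947 [ 0.409 -0.696  0.013]
scene hatch 0.55 [248. 229.] 992 [ 0.447 -0.332  0.013]
scene hatch 0.46 [313. 254.] 167 [ 0.626 -0.098  0.132]
scene rail 0.67 [348. 268.] 1332 [ 0.63  -0.001  0.06 ]
scene cam_grip 0.45 [316. 252.] 177 [ 0.624 -0.098  0.13 ]
side hatch 0.94 [351. 172.] 527 [ 0.426 -0.325  0.013]
side hatch 0.46 [386. 141.] 168 [ 0.431 -0.676  0.013]
side hatch 0.4 [333. 138.] 294 [ 0.616 -0.426  0.086]
side spare 0.72 [252. 262.] 874 [0.426 0.327 0.013]
side rail 0.83 [276. 193.] 832 [ 0.605 -0.003  0.054]
side cam_grip 0.54 [288. 165.] 104 [ 0.619 -0.095  0.125]
side cam_grip 0.39 [201. 239.] 570 [0.661 0.387 0.053]
side clamp_foot 0.38 [194. 278.] 141 [0.549 0.519 0.023]
```

View pics/crops0.png

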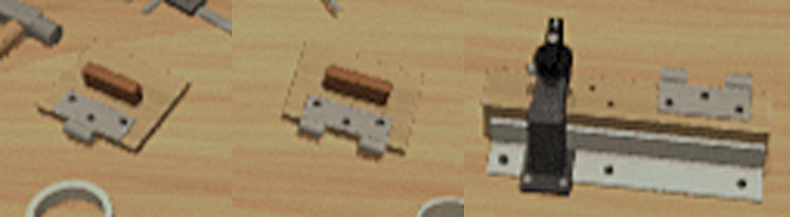

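Call:
{"op": "step_arm", "data": {
  "rows": [
    [[40.2, -29.1, -9.5], [0, 0, 23], 1],
    [[40.2, -29.1, -9.5], [0, 0, 23], 1],
    [[40.2, -29.1, -9.5], [0, 0, 23], 1],
    [[40.2, -29.1, -9.5], [0, 0, 23], 1],
    [[40.2, -29.1, -9.5], [0, 0, 23], 1],
    [[40.2, -29.1, -9.5], [0, 0, 23], 1],
    [[40.2, -29.1, -9.5], [0, 0, 23], 1],
    [[40.2, -29.1, -9.5], [0, 0, 23], 1],
    [[40.2, -29.1, -9.5], [0, 0, 23], 1],
    [[40.2, -29.1, -9.5], [0, 0, 23], 1]
  ]
}}

```text
time_s: 1.58
position: [0.4535, -0.2274, 0.2835]
ee_rot: [[1.0, 0.0, 0.0], [0.0, -1.0, -0.0], [0.0, 0.0, -1.0]]
wrist_force: [-0.5, -1.0, 0.3]
finger_gap: 0.999
```

Call:
{"op": "step_arm", "data": {
  "rows": [
    [[4, -7, -1.5], [0, 0, 0], 1],
    [[4, -7, -1.5], [0, 0, 0], 1],
    [[4, -7, -1.5], [0, 0, 0], 1],
    [[4, -7, -1.5], [0, 0, 0], 1]
  ]
}}

```text
time_s: 1.92
position: [0.4938, -0.1574, 0.2981]
ee_rot: [[1.0, 0.004, 0.001], [0.004, -1.0, 0.0], [0.001, -0.0, -1.0]]
wrist_force: [-0.7, -2.0, -0.5]
finger_gap: 0.998
```

```bash
python3 - <<'E'
from h import *
s=arm.get_state();print(s['position'],s['qd'].round(2),s['joints'].round(1))
I=viewer.camera_info('wrist')
im,d=viewer.capture('wrist')
cv2.imwrite('pics/wrist1.png',im[:,:,::-1]); np.savez('w1.npz',im=im,d=d,K=I['K'],origin=I['origin'],attitude=I['attitude'])
for t in ('hatch','rail','cam_grip'):
    for k in viewer.cut_out('wrist',t):
        m=k['pixels']&(d>0); v,u=np.nonzero(m)
        P=world('wrist',np.c_[u,v],d[v,u],info=I)
        print(t,round(k['conf'],2),np.round(k['location']),len(u),np.round(np.median(P,0),3))
E
```

```text
[ 0.49383041 -0.15740853  0.29809616] [ 2.4   0.07  2.74  1.08  0.3  -0.13  1.38] [ 26.7   8.9 -13.9 100.3   2.2  71.  -77.6]
hatch 0.89 [632. 232.] 674 [ 0.394 -0.636  0.012]
hatch 0.6 [435. 205.] 6389 [ 0.441 -0.332  0.013]
rail 0.62 [182.  68.] 9452 [0.617 0.002 0.061]
cam_grip 0.71 [258.  62.] 1545 [ 0.617 -0.102  0.144]
```

View pics/wrist1.png

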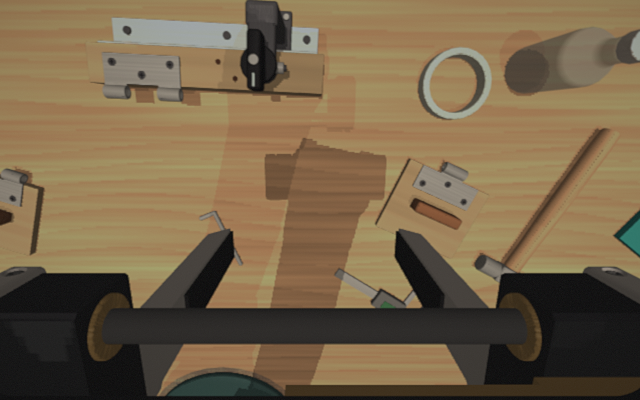

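```bash
python3 - <<'E'
from h import *
z=np.load('w1.npz');d=z['d'];I=dict(K=z['K'],origin=z['origin'],attitude=z['attitude'])
v,u=np.nonzero(d>0);P=world('wrist',np.c_[u,v],d[v,u],info=I)
ok=(v<225)
def rect(m,name):
    q=P[m];r=cv2.minAreaRect((q[:,:2]*1000).astype(np.float32));print(name,m.sum(),'z',np.median(q[:,2]).round(4),'rect mm',np.round(r[0],1),np.round(r[1],1),round(r[2],1),'mean',q.mean(0).round(4))
near=lambda x,y,r:(np.hypot(P[:,0]-x,P[:,1]-y)<r)&ok
rect((P[:,2]>0.138)&near(.62,-.1,.06),'knob bar')
k=near(.62,-.1,.06)&(P[:,2]>.125);print(np.histogram(P[k,2],10))
inb=(P[:,0]>.55)&(P[:,0]<.70)&(P[:,1]>-.14)&(P[:,1]<.18)&ok
rect(inb&(P[:,2]>.056)&(P[:,2]<.0615),'rail top')
rect(inb&(P[:,2]>.056)&(P[:,2]<.075)&(P[:,1]>-.05),'rail all')
rect(inb&(P[:,2]>.0618)&(P[:,2]<.0645)&(P[:,1]>-.05),'leaf')
rect(inb&(P[:,2]>.0652)&(P[:,2]<.075)&(P[:,1]>-.05),'knuckles')
h=near(.44,-.33,.1)
print('bench z',np.median(P[near(.55,-.25,.03)][:,2]))
rect(h&(P[:,2]>.006)&(P[:,2]<.0135),'panel')
rect(h&(P[:,2]>.006),'hatch all')
rect(h&(P[:,2]>.035),'bar')
rect(h&(P[:,2]>.0162)&(P[:,2]<.03)&(P[:,0]>.45),'knuckle')
rect(h&(P[:,2]>.0139)&(P[:,2]<.016),'leaf')
E
```

```text
knob bar 914 z 0.145 rect mm [616.8 -98.5] [14.6 53.2] 88.0 mean [ 0.6173 -0.0993  0.1448]
(array([ 23,  30,   5,  29,  33,   7,  35, 113, 604, 158]), array([0.12591991, 0.12814669, 0.13037346, 0.13260024, 0.13482702,
       0.13705379, 0.13928057, 0.14150734, 0.14373412, 0.1459609 ,
       0.14818767]))
rail top 4736 z 0.0602 rect mm [623.6 -12.7] [ 77.7 254.9] 3.9 mean [ 0.6219 -0.0186  0.0601]
rail all 6314 z 0.0615 rect mm [614.   31.9] [164.9  62.7] 87.7 mean [0.619  0.0331 0.062 ]
leaf 2277 z 0.0632 rect mm [613.5  31.7] [157.2  61.5] 87.5 mean [0.6171 0.0471 0.0632]
knuckles 567 z 0.0683 rect mm [609.3  48.8] [90.4 50.3] 87.4 mean [0.5922 0.049  0.0681]
bench z 0.0005722535573469967
panel 2285 z 0.0125 rect mm [ 458.  -330.1] [ 97.3 161.1] 0.2 mean [ 0.4439 -0.3156  0.0123]
hatch all 5045 z 0.0139 rect mm [ 458.  -330.1] [ 97.3 161.1] 0.2 mean [ 0.4517 -0.3277  0.017 ]
bar 517 z 0.0404 rect mm [ 431.4 -330.1] [69.5 16.2] 66.4 mean [ 0.4336 -0.3269  0.0402]
knuckle 633 z 0.0171 rect mm [ 476.9 -344.6] [52.6 89.1] 0.7 mean [ 0.4779 -0.3472  0.0184]
leaf 1090 z 0.0152 rect mm [ 455.5 -331.2] [154.2  96.3] 87.3 mean [ 0.4632 -0.3408  0.0151]
```

```bash
python3 - <<'E'
from h import *
z=np.load('w1.npz');d=z['d'];I=dict(K=z['K'],origin=z['origin'],attitude=z['attitude'])
for uv in [(283,68),(278,70),(262,20),(287,20),(255,85),(252,70),(266,40)]:
    print(uv,world('wrist',[uv],[d[uv[1],uv[0]]],info=I).round(3))
E
```

```text
(283, 68) [[ 0.615 -0.123  0.099]]
(278, 70) [[ 0.613 -0.117  0.1  ]]
(262, 20) [[ 0.662 -0.102  0.101]]
(287, 20) [[ 0.685 -0.121  0.011]]
(255, 85) [[ 0.594 -0.099  0.145]]
(252, 70) [[ 0.607 -0.097  0.145]]
(266, 40) [[ 0.643 -0.105  0.101]]
```

Call:
{"op": "step_arm", "data": {
  "rows": [
    [[12.3, -5.9, 13.3], [0, 0, 2], 1],
    [[12.3, -5.9, 13.3], [0, 0, 2], 1],
    [[12.3, -5.9, 13.3], [0, 0, 2], 1],
    [[12.3, -5.9, 13.3], [0, 0, 2], 1],
    [[12.3, -5.9, 13.3], [0, 0, 2], 1],
    [[12.3, -5.9, 13.3], [0, 0, 2], 1],
    [[12.3, -5.9, 13.3], [0, 0, 2], 1]
  ]
}}

```text
time_s: 2.7
position: [0.6153, -0.1008, 0.1634]
ee_rot: [[0.999, -0.035, -0.003], [-0.035, -0.999, 0.0], [-0.003, -0.0, -1.0]]
wrist_force: [-0.5, 0.3, 1.2]
finger_gap: 1.003
```

Call:
{"op": "step_arm", "data": {
  "rows": [
    [[0.1, -0.2, 4.2], [0, 0, 0], 1],
    [[0.1, -0.2, 4.2], [0, 0, 0], 1],
    [[0.1, -0.2, 4.2], [0, 0, 0], 1],
    [[0.1, -0.2, 4.2], [0, 0, 0], 0],
    [[0.1, -0.2, 4.2], [0, 0, 0], 0],
    [[0.1, -0.2, 4.2], [0, 0, 0], 0],
    [[0.1, -0.2, 4.2], [0, 0, 0], 0],
    [[0.1, -0.2, 4.2], [0, 0, 0], 0],
    [[0.1, -0.2, 4.2], [0, 0, 0], 0],
    [[0.1, -0.2, 4.2], [0, 0, 0], 0]
  ]
}}

```text
time_s: 3.53
position: [0.617, -0.0983, 0.1229]
ee_rot: [[0.999, -0.034, 0.0], [-0.034, -0.999, 0.0], [0.0, -0.0, -1.0]]
wrist_force: [-0.2, 0.7, -0.1]
finger_gap: 0.536
```

Call:
{"op": "step_arm", "data": {
  "rows": [
    [[0, 0, 0.1], [0, 0, 0], 0],
    [[0, 0, 0.1], [0, 0, 0], 0],
    [[0, 0, 0.1], [0, 0, 0], 0],
    [[0, 0, 0.1], [0, 0, 0], 0],
    [[0, 0, 0.1], [0, 0, 0], 0],
    [[0, 0, 0.1], [0, 0, 0], 0],
    [[0, 0, 0.1], [0, 0, 0], 0],
    [[0, 0, 0.1], [0, 0, 0], 0]
  ]
}}

```text
time_s: 4.2
position: [0.6169, -0.0988, 0.1218]
ee_rot: [[0.999, -0.035, -0.0], [-0.035, -0.999, -0.0], [-0.0, 0.0, -1.0]]
wrist_force: [0.5, -2.2, 0.3]
finger_gap: 0.144
```

Call:
{"op": "step_arm", "data": {
  "rows": [
    [[0, 0, 0], [0, 0, 6], 0],
    [[0, 0, 0], [0, 0, 12], 0],
    [[0, 0, 0], [0, 0, 18], 0],
    [[0, 0, 0], [0, 0, 24], 0],
    [[0, 0, 0], [0, 0, 30], 0],
    [[0, 0, 0], [0, 0, 36], 0],
    [[0, 0, 0], [0, 0, 42], 0],
    [[0, 0, 0], [0, 0, 48], 0],
    [[0, 0, 0], [0, 0, 54], 0],
    [[0, 0, 0], [0, 0, 60], 0]
  ]
}}

```text
time_s: 5.03
position: [0.6173, -0.098, 0.1217]
ee_rot: [[0.466, -0.885, 0.001], [-0.885, -0.466, 0.0], [0.0, -0.001, -1.0]]
wrist_force: [4.0, -0.6, -2.6]
finger_gap: 0.147
```

Call:
{"op": "step_arm", "data": {
  "rows": [
    [[0, 0, 0], [0, 0, 5], 0],
    [[0, 0, 0], [0, 0, 10], 0],
    [[0, 0, 0], [0, 0, 14], 0],
    [[0, 0, 0], [0, 0, 14], 0],
    [[0, 0, 0], [0, 0, 14], 0],
    [[0, 0, 0], [0, 0, 14], 0.6],
    [[0, 0, 0], [0, 0, 14], 0.6],
    [[0, 0, 0], [0, 0, 14], 0.6],
    [[0, 0, 0], [0, 0, 14], 0.6],
    [[0, 0, 0], [0, 0, 14], 0.6]
  ]
}}

```text
time_s: 5.87
position: [0.6169, -0.0983, 0.1217]
ee_rot: [[0.242, -0.97, -0.0], [-0.97, -0.242, 0.0], [-0.0, 0.0, -1.0]]
wrist_force: [0.6, 0.4, 1.2]
finger_gap: 0.463
```

```bash
python3 -c "
from h import *
s=arm.get_state();print(s['position'],s['joints'].round(1),s['wrist_force'],s['finger_gap'],s['ee_rot'].round(3).tolist())"
```

```text
[ 0.61685809 -0.09828331  0.1217442 ] [   4.6   28.8    2.2   96.8   -1.3   54.4 -158.7] [0.56327532 0.36395665 1.17893192] 0.46264573710094026 [[0.242, -0.97, -0.0], [-0.97, -0.242, 0.0], [-0.0, 0.0, -1.0]]
```

Call:
{"op": "step_arm", "data": {
  "rows": [
    [[0, 0, -3], [0, 0, 0], 0.6],
    [[0, 0, -7], [0, 0, 0], 0.6],
    [[0, 0, -10], [0, 0, -7], 0.6],
    [[2, 4, -14], [0, 0, -14], 0.6],
    [[3, 8, -16], [0, 0, -21], 0.6],
    [[4, 12, -17.8], [0, 0, -28], 0.6],
    [[5.7, 15, -17.8], [0, 0, -35], 0.6],
    [[5.7, 18.6, -17.8], [0, 0, -42], 0.6],
    [[5.7, 18.6, -17.8], [0, 0, -49], 0.6],
    [[5.7, 18.6, -17.8], [0, 0, -56], 0.6]
  ]
}}

```text
time_s: 6.7
position: [0.4477, -0.2007, 0.3008]
ee_rot: [[0.941, -0.34, 0.001], [-0.34, -0.941, -0.001], [0.001, 0.0, -1.0]]
wrist_force: [0.8, 0.5, -0.1]
finger_gap: 0.6
```

Call:
{"op": "step_arm", "data": {
  "rows": [
    [[0, 0, 0], [0, 0, -7], 0.6],
    [[0, 0, 0], [0, 0, -14], 0.6],
    [[0, 0, 0], [0, 0, -19], 0.6],
    [[0, 0, 0], [0, 0, -19], 0.6],
    [[0, 0, 0], [0, 0, -19], 0.6]
  ]
}}

```text
time_s: 7.12
position: [0.4502, -0.1987, 0.2998]
ee_rot: [[1.0, -0.02, -0.0], [-0.02, -1.0, 0.0], [-0.0, -0.0, -1.0]]
wrist_force: [0.2, 0.0, -0.3]
finger_gap: 0.602
```

```bash
python3 - <<'E'
from h import *
s=arm.get_state();print(s['position'],s['qd'].round(2),s['joints'].round(1))
I=viewer.camera_info('wrist')
im,d=viewer.capture('wrist')
cv2.imwrite('pics/wrist2.png',im[:,:,::-1]); np.savez('w2.npz',im=im,d=d,K=I['K'],origin=I['origin'],attitude=I['attitude'])
E
```

```text
[ 0.45021638 -0.19869632  0.29979572] [-0.16  0.02  0.1  -0.   -0.02  0.02 -1.52] [ 2.140e+01  5.500e+00 -1.200e+00  1.038e+02  1.000e-01  7.070e+01
 -7.100e+01]
```

View pics/wrist2.png

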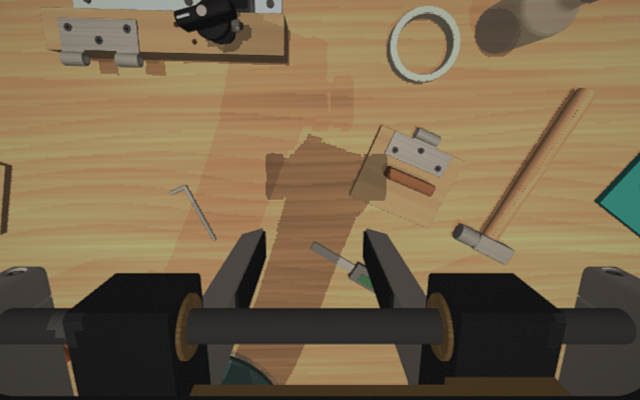

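```bash
python3 - <<'E'
from h import *
z=np.load('w2.npz');d=z['d'];I=dict(K=z['K'],origin=z['origin'],attitude=z['attitude'])
crop(z['im'],(415,165),90,70,4,'pics/hatchcrop.png')
v,u=np.nonzero(d>0);P=world('wrist',np.c_[u,v],d[v,u],info=I)
ok=(v<225)
def rect(m,name):
    q=P[m];r=cv2.minAreaRect((q[:,:2]*1000).astype(np.float32));print(name,m.sum(),'z',np.median(q[:,2]).round(4),'rect mm',np.round(r[0],1),np.round(r[1],1),round(r[2],1),'mean',q.mean(0).round(4))
near=lambda x,y,r:(np.hypot(P[:,0]-x,P[:,1]-y)<r)&ok
rect(near(.617,-.1,.06)&(P[:,2]>.138),'knob')
h=near(.44,-.33,.1)
rect(h&(P[:,2]>.035),'bar')
# hatch frame
for th,c in [(-23.6,(.4314,-.3301))]:
    t=np.radians(th);ex=np.array([np.cos(t),np.sin(t)]);ey=np.array([-ex[1],ex[0]])
    L=np.c_[(P[:,:2]-c)@ex,(P[:,:2]-c)@ey,P[:,2]]
    m=h&(P[:,2]>.0065)&(np.abs(L[:,0])<90)
    for nm,mm in [('x hi/lo',m)]:
        print('L x pct',np.percentile(L[m,0],[.3,1,99,99.7]).round(4),'y',np.percentile(L[m,1],[.3,1,99,99.7]).round(4))
    kn=h&(L[:,0]>.058)&(P[:,2]>.010)&(L[:,0]<.08); print('knuckle',kn.sum(),L[kn].mean(0).round(4),L[kn].min(0).round(4),L[kn].max(0).round(4))
# rail frame
inb=(P[:,0]>.55)&(P[:,0]<.70)&(P[:,1]>-.14)&(P[:,1]<.18)&ok
t=np.radians(-2.4);ex=np.array([np.cos(t),np.sin(t)]);ey=np.array([-ex[1],ex[0]]);c=(.59,.049)
L=np.c_[(P[:,:2]-c)@ex,(P[:,:2]-c)@ey,P[:,2]]
k=inb&(P[:,2]>.0655)&(P[:,2]<.075)&(np.abs(L[:,1])<.06)&(np.abs(L[:,0])<.02);print('kn',k.sum(),L[k].mean(0).round(4),np.percentile(L[k],[1,50,99],axis=0).round(4).tolist())
E
```

```text
knob 1035 z 0.1449 rect mm [616.9 -98.6] [14.7 54.4] 13.1 mean [ 0.6157 -0.0992  0.1445]
bar 589 z 0.0402 rect mm [ 431.2 -330.3] [69.9 16. ] 66.1 mean [ 0.4317 -0.3296  0.0402]
L x pct [-0.0546 -0.0535  0.0682  0.0708] y [-0.065  -0.0638  0.0639  0.0643]
knuckle 269 [0.0648 0.0002 0.0202] [ 0.058  -0.018   0.0101] [0.0723 0.0164 0.0239]
kn 563 [ 0.0013 -0.0004  0.0683] [[-0.0051, -0.0443, 0.0656], [0.0011, -0.0181, 0.0684], [0.0081, 0.0447, 0.071]]
```

View pics/hatchcrop.png

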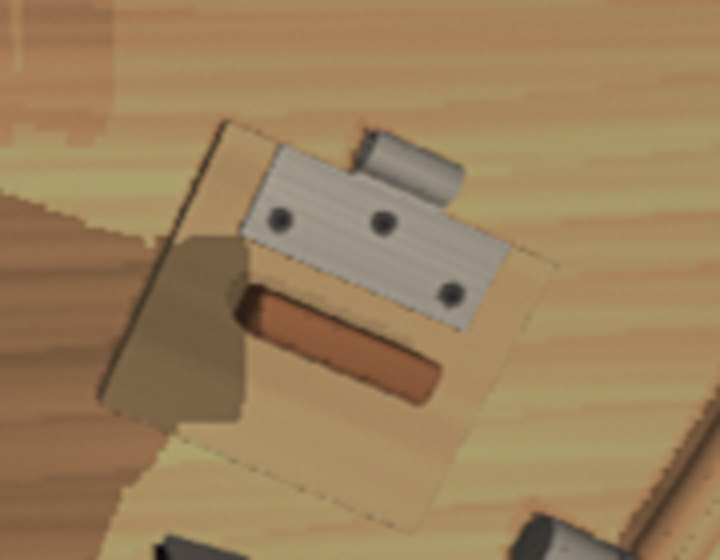

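Call:
{"op": "step_arm", "data": {
  "rows": [
    [[-0.5, 3, 4], [0, 0, -7], 0.55],
    [[-1, 6, 8], [0, 0, -14], 0.55],
    [[-1.6, 9, 12], [0, 0, -21], 0.55],
    [[-1.6, 12, 16], [0, 0, -28], 0.55],
    [[-1.6, 13.2, 20], [0, 0, -35], 0.55],
    [[-1.6, 13.2, 22], [0, 0, -42], 0.55],
    [[-1.6, 13.2, 22], [0, 0, -49], 0.55],
    [[-1.6, 13.2, 22], [0, 0, -56], 0.55],
    [[-1.6, 13.2, 22], [0, 0, -63], 0.55],
    [[-1.6, 13.2, 22], [0, 0, -67.3], 0.55]
  ]
}}

```text
time_s: 8.0
position: [0.4319, -0.3304, 0.0792]
ee_rot: [[0.398, 0.917, -0.001], [0.917, -0.398, 0.001], [0.0, -0.001, -1.0]]
wrist_force: [0.1, 0.2, 0.1]
finger_gap: 0.552
```

Call:
{"op": "step_arm", "data": {
  "rows": [
    [[0, 0, 0], [0, 0, 0], 0.55],
    [[0, 0, 0], [0, 0, 0], 0.55]
  ]
}}

```text
time_s: 8.17
position: [0.432, -0.3305, 0.0797]
ee_rot: [[0.406, 0.914, -0.0], [0.914, -0.406, 0.0], [0.0, -0.0, -1.0]]
wrist_force: [0.3, 0.3, 0.6]
finger_gap: 0.55
```

```bash
python3 - <<'E'
from h import *
s=arm.get_state();print(s['position'],s['joints'].round(1),s['ee_rot'].round(4).tolist())
R=s['ee_rot'];t=np.array([.4313,-.3302,.017]);print('shift cm',(R.T@(t-s['position'])*100).round(2),'yaw',np.degrees(np.arctan2(R[1,0],R[0,0])))
I=viewer.camera_info('wrist')
im,d=viewer.capture('wrist')
cv2.imwrite('pics/wrist3.png',im[:,:,::-1])
E
```

```text
[ 0.43199073 -0.33050697  0.07971804] [ 39.7  24.9  -6.8 109.9   4.   45.4   6.8] [[0.4061, 0.9138, -0.0001], [0.9138, -0.4061, 0.0001], [0.0001, -0.0001, -1.0]]
shift cm [-0.   -0.07  6.27] yaw 66.04172939912542
```

View pics/wrist3.png

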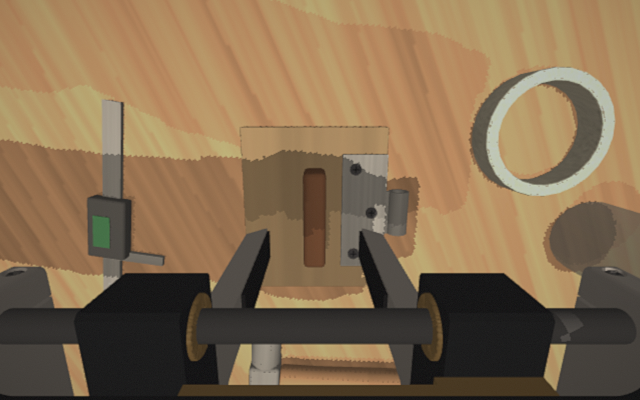

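Call:
{"op": "step_arm", "data": {
  "rows": [
    [[0, -0.05, 3.5], [0, 0, 0], 0.55],
    [[0, -0.05, 5.5], [0, 0, 0], 0.55],
    [[0, -0.05, 6.2], [0, 0, 0], 0.55],
    [[0, -0.05, 6.2], [0, 0, 0], 0.55],
    [[0, -0.05, 6.2], [0, 0, 0], 0],
    [[0, -0.05, 6.2], [0, 0, 0], 0],
    [[0, -0.05, 6.2], [0, 0, 0], 0],
    [[0, -0.05, 6.2], [0, 0, 0], 0],
    [[0, -0.05, 6.2], [0, 0, 0], 0],
    [[0, -0.05, 6.2], [0, 0, 0], 0]
  ]
}}

```text
time_s: 9.05
position: [0.4318, -0.3303, 0.0181]
ee_rot: [[0.402, 0.916, 0.0], [0.916, -0.402, -0.0], [-0.0, 0.001, -1.0]]
wrist_force: [-0.9, 0.1, 4.7]
finger_gap: 0.17
```

Call:
{"op": "step_arm", "data": {
  "rows": [
    [[0, 0, 0], [0, 0, 0], 0],
    [[0, 0, 0], [0, 0, 0], 0],
    [[0, 0, 0], [0, 0, 0], 0],
    [[0, 0, 0], [0, 0, 0], 0]
  ]
}}

```text
time_s: 9.38
position: [0.4317, -0.3303, 0.0181]
ee_rot: [[0.402, 0.916, 0.0], [0.916, -0.402, -0.0], [-0.0, 0.0, -1.0]]
wrist_force: [-0.2, 0.4, 5.4]
finger_gap: 0.17
```

Call:
{"op": "step_arm", "data": {
  "rows": [
    [[0, 0, -1], [0, 0, 0], 0],
    [[0, 0, -3], [0, 0, 0], 0],
    [[0, 0, -6], [0, 0, 0], 0],
    [[0, 0, -9], [0, 0, 0], 0],
    [[0, 0, -11], [0, 0, 0], 0],
    [[0, 0, -11], [0, 0, 0], 0],
    [[0, 0, -11], [0, 0, 0], 0],
    [[0, 0, -11], [0, 0, 0], 0]
  ]
}}

```text
time_s: 10.05
position: [0.431, -0.3298, 0.1269]
ee_rot: [[0.402, 0.916, -0.001], [0.916, -0.402, 0.001], [0.0, -0.001, -1.0]]
wrist_force: [0.1, 0.3, -3.3]
finger_gap: 0.17
```

```bash
python3 - <<'E'
from h import *
s=arm.get_state();print(s['position'],s['joints'].round(1),s['wrist_force'],s['wrist_torque'],s['finger_gap'])
I=viewer.camera_info('wrist')
im,d=viewer.capture('wrist')
cv2.imwrite('pics/wrist4.png',im[:,:,::-1]);np.savez('w4.npz',im=im,d=d,R=s['ee_rot'],p=s['position'],**I)
P=world('wrist',np.argwhere(np.ones_like(d))[:,::-1],d.ravel(),info=I)
T=((P-s['position'])@s['ee_rot']).reshape(400,640,3)
# tool frame: x = hatch y, y = hatch x, z down
ok=(d>0)
def show(n,m):
    q=T[m];print(n,m.sum(),'med',np.median(q,0).round(4),'min',np.percentile(q,1,axis=0).round(4),'max',np.percentile(q,99,axis=0).round(4))
x,y,zz=T[...,0],T[...,1],T[...,2]
near=ok&(np.abs(y)<.08)&(np.abs(x)<.08)&(zz<.03)&(zz>-.03)
pan=near&(y<-.02)&(y>-.058)&(zz>-.003);show('panel far',pan)
A=np.c_[x[pan],y[pan],np.ones(pan.sum())];c=np.linalg.lstsq(A,zz[pan],rcond=None)[0];print('plane slopes deg',np.degrees(c[:2]).round(2),'z at 0',c[2].round(4))
show('knuckle',near&(y>.0575)&(y<.075)&(zz<.006)&(zz>-.012))
show('leaf',near&(y>.023)&(y<.054)&(zz>-.008)&(zz<.02)&(x>-.02))
E
```

```text
[ 0.43098152 -0.32979626  0.12690964] [ 40.1  21.1  -7.2 108.2   3.3  51.    7.6] [ 0.06645122  0.27047483 -3.30343742] [-0.03117532 -0.02435895  0.01459422] 0.16983504178549372
panel far 8233 med [ 0.028  -0.0385  0.0056] min [-0.0193 -0.055   0.0041] max [ 0.0649 -0.0205  0.0074]
plane slopes deg [ 0.19 -0.01] z at 0 0.0056
knuckle 1244 med [ 0.0017  0.0629 -0.0028] min [-0.0159  0.0576 -0.0047] max [0.0173 0.0705 0.0034]
leaf 7515 med [0.0273 0.0387 0.0029] min [-0.018   0.0234  0.0012] max [0.0649 0.0537 0.0072]
```

View pics/wrist4.png

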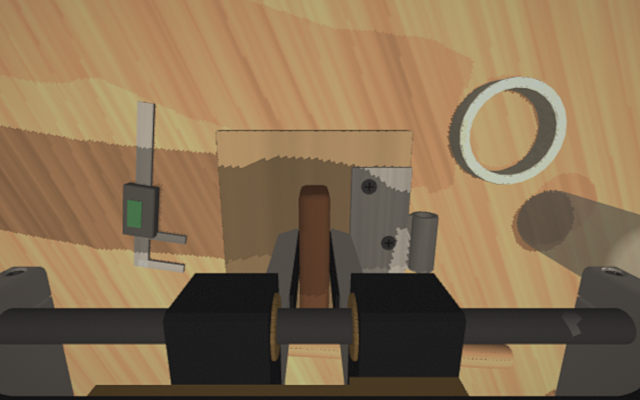

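Call:
{"op": "step_arm", "data": {
  "rows": [
    [[2, -0.5, 0], [0, 0, -2], 0],
    [[6, -1.6, 0], [0, 0, -5], 0],
    [[10, -2.7, 0], [0, 0, -8], 0],
    [[14, -3.8, 0], [0, 0, -11], 0],
    [[18, -4.9, 0], [0, 0, -14], 0],
    [[22, -6, 0], [0, 0, -17], 0],
    [[26, -7.1, 0], [0, 0, -19], 0],
    [[30, -8.2, 0], [0, 0, -21.3], 0],
    [[34, -9.3, 1], [0, 0, -21.3], 0],
    [[37.3, -10.3, 2], [0, 0, -21.3], 0]
  ]
}}

```text
time_s: 10.93
position: [0.4867, 0.0558, 0.107]
ee_rot: [[0.04, 0.999, -0.0], [0.999, -0.04, 0.001], [0.001, -0.0, -1.0]]
wrist_force: [0.6, -0.2, -3.4]
finger_gap: 0.168
```

Call:
{"op": "step_arm", "data": {
  "rows": [
    [[0, 0, 1.5], [0, 0, 0], 0],
    [[0, 0, 3], [0, 0, 0], 0],
    [[0, 0, 4.1], [0, 0, 0], 0],
    [[0, 0, 4.1], [0, 0, 0], 0],
    [[0, 0, 4.1], [0, 0, 0], 0],
    [[0, 0, 4.1], [0, 0, 0], 0]
  ]
}}

```text
time_s: 11.43
position: [0.4872, 0.0526, 0.0671]
ee_rot: [[0.042, 0.999, 0.0], [0.999, -0.042, 0.0], [0.0, 0.0, -1.0]]
wrist_force: [-0.3, -0.6, -2.2]
finger_gap: 0.167
```

```bash
cat > look.py <<'E'
import sys
from h import *
n=sys.argv[1]
s=arm.get_state();R=s['ee_rot'];print(s['position'].round(4),'yaw',np.degrees(np.arctan2(R[1,0],R[0,0])).round(2),s['wrist_force'].round(1),s['finger_gap'],np.abs(s['qd']).max().round(2))
I=viewer.camera_info('wrist')
im,d=viewer.capture('wrist')
cv2.imwrite(f'pics/wrist{n}.png',im[:,:,::-1]);np.savez(f'w{n}.npz',im=im,d=d,R=R,p=s['position'],**I)
crop(im,(440,220),160,110,2.5,f'pics/crop{n}.png')
E
python3 look.py 5
```

```text
[0.4872 0.0526 0.0671] yaw 87.6 [-0.3 -0.6 -2.2] 0.1670809073739105 0.73
```

View pics/wrist5.png

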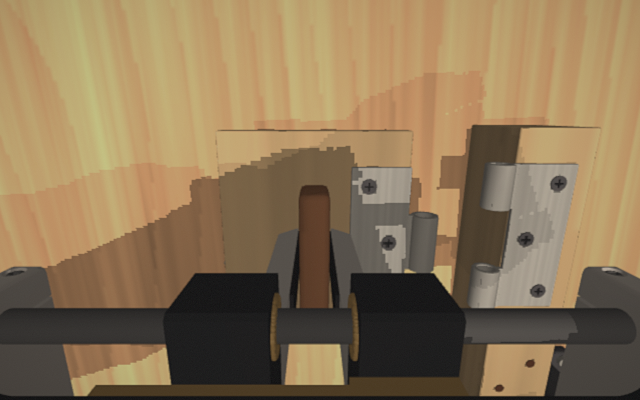

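```bash
cat > meas.py <<'E'
import sys
from h import *
from scipy.optimize import least_squares
def cyl(Q,r=.008):
    # axis: y=a+b x, z=c+e x ; surface points at radius r
    def f(p):
        y=Q[:,1]-p[0]-p[1]*Q[:,0]; z=Q[:,2]-p[2]-p[3]*Q[:,0]
        return np.hypot(y,z)-r
    s=least_squares(f,[np.median(Q[:,1]),0,np.median(Q[:,2])+r,0],loss='soft_l1',f_scale=.0005)
    return s.x,np.median(np.abs(s.fun))
def run(n,gap_y):
    z=np.load(f'w{n}.npz');d=z['d'];I={k:z[k] for k in('K','origin','attitude')}
    P=world('wrist',np.argwhere(np.ones_like(d))[:,::-1],d.ravel(),info=I)
    T=((P-z['p'])@z['R']).reshape(400,640,3);x,y,zz=T[...,0],T[...,1],T[...,2]
    return d,T,x,y,zz
if __name__=='__main__':
    n=sys.argv[1];d,T,x,y,zz=run(n,0)
    yr=float(sys.argv[2])  # expected rail axis y in tool frame
    ok=(d>0)
    mh=ok&(y>.0575)&(y<.0725)&(np.abs(x)<.025)&(zz<.004)&(zz>-.007)
    mr=ok&(np.abs(y-yr)<.0085)&(np.abs(x)<.06)&(zz<.004)&(zz>-.007)
    if len(sys.argv)>3: mh&=np.abs(x)<.0175; mr&=np.abs(x)>.0175
    for nm,m in(('hatch',mh),('rail+',mr&(x>0)),('rail-',mr&(x<0)),('rail',mr)):
        q=T[m]; p,e=cyl(q);print(nm,m.sum(),'y0 %.2f slope %.2fdeg z0 %.2f slope %.2fdeg err %.2f'%(p[0]*1e3,np.degrees(p[1]),p[2]*1e3,np.degrees(p[3]),e*1e3),'x pct',(np.percentile(q[:,0],[0,1,50,99,100])*1e3).round(1))
    for u0,u1,nm in((412,440,'hatch'),(484,516,'r')):
        pass
E
python3 meas.py 5 0.104; python3 - <<'E'
import sys;sys.path.insert(0,'.')
from meas import *
d,T,x,y,zz=run('5',0)
for u in (418,424,430): print(u,[(v,*(T[v,u]*1e3).round(1)) for v in list(range(208,222,2))+list(range(262,276,2))])
for u in (490,498,504): print(u,[(v,*(T[v,u]*1e3).round(1)) for v in list(range(160,170,2))+list(range(202,216,2))+list(range(260,272,2))])
E
```

```text
hatch 1283 y0 64.18 slope -0.28deg z0 4.44 slope 0.25deg err 0.38 x pct [-16.6 -15.8   1.6  17.4  17.8]
rail+ 1297 y0 105.01 slope -0.01deg z0 5.45 slope 0.07deg err 0.38 x pct [20.9 21.7 34.8 47.2 47.4]
rail- 985 y0 104.64 slope -0.50deg z0 5.72 slope 0.63deg err 0.37 x pct [-42.1 -41.  -27.7 -16.6 -16.3]
rail 2282 y0 104.95 slope 0.09deg z0 5.44 slope 0.09deg err 0.37 x pct [-42.1 -40.   24.7  47.1  47.4]
418 [(208, np.float64(3.2), np.float64(80.8), np.float64(67.6)), (210, np.float64(1.7), np.float64(80.9), np.float64(67.3)), (212, np.float64(17.3), np.float64(62.0), np.float64(9.6)), (214, np.float64(16.6), np.float64(61.5), np.float64(7.7)), (216, np.float64(17.1), np.float64(59.7), np.float64(2.0)), (218, np.float64(16.9), np.float64(58.8), np.float64(-1.0)), (220, np.float64(15.5), np.float64(59.0), np.float64(-0.6)), (262, np.float64(-9.9), np.float64(60.6), np.float64(-2.1)), (264, np.float64(-10.9), np.float64(60.5), np.float64(-2.5)), (266, np.float64(-12.1), np.float64(60.5), np.float64(-2.8)), (268, np.float64(-13.2), np.float64(60.5), np.float64(-3.2)), (270, np.float6
[... 4543 characters left out ...]
p.float64(-2.1)), (206, np.float64(24.5), np.float64(105.6), np.float64(-2.9)), (208, np.float64(73.7), np.float64(-0.4), np.float64(-179.6)), (210, np.float64(22.2), np.float64(105.9), np.float64(-3.0)), (212, np.float64(16.8), np.float64(114.5), np.float64(11.0)), (214, np.float64(15.9), np.float64(114.1), np.float64(10.0)), (260, np.float64(-11.1), np.float64(114.2), np.float64(3.3)), (262, np.float64(-12.5), np.float64(114.5), np.float64(3.5)), (264, np.float64(-14.1), np.float64(115.1), np.float64(4.2)), (266, np.float64(-15.2), np.float64(115.0), np.float64(3.6)), (268, np.float64(-16.7), np.float64(115.4), np.float64(4.0)), (270, np.float64(-18.5), np.float64(116.1), np.float64(4.8))]
```

View pics/crop5.png

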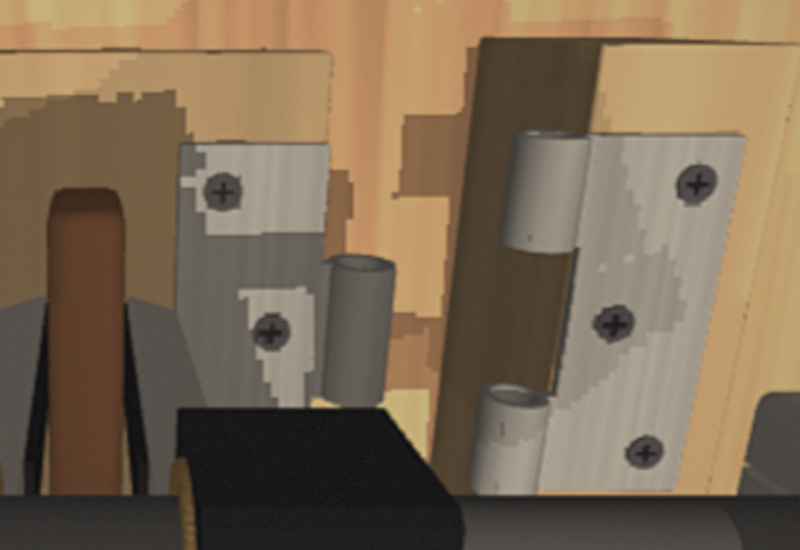

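Call:
{"op": "step_arm", "data": {
  "rows": [
    [[0.17, 0.5, 0.1], [0, 0, 0], 0],
    [[0.17, 1.5, 0.1], [0, 0, 0], 0],
    [[0.17, 2.2, 0.1], [0, 0, 0], 0],
    [[0.17, 2.2, 0.1], [0, 0, 0], 0],
    [[0.17, 2.2, 0.1], [0, 0, 0], 0],
    [[0.17, 2.2, 0.1], [0, 0, 0], 0]
  ]
}}

```text
time_s: 11.98
position: [0.5089, 0.0536, 0.0657]
ee_rot: [[0.042, 0.999, -0.0], [0.999, -0.042, 0.0], [0.0, -0.0, -1.0]]
wrist_force: [-0.6, 0.4, -3.4]
finger_gap: 0.168
```

```bash
python3 look.py 6; python3 meas.py 6 0.083
```

```text
[0.5089 0.0536 0.0657] yaw 87.62 [-0.6  0.4 -3.4] 0.1684482435835443 0.35
hatch 1282 y0 64.26 slope -0.58deg z0 4.48 slope 0.25deg err 0.37 x pct [-16.4 -15.8   1.9  17.4  17.7]
rail+ 1377 y0 83.58 slope -0.31deg z0 3.67 slope 0.42deg err 0.36 x pct [19.  19.7 33.  45.2 45.5]
rail- 549 y0 83.11 slope -0.19deg z0 4.44 slope 1.13deg err 0.38 x pct [-40.3 -38.6 -23.6 -18.3 -18.1]
rail 1926 y0 83.32 slope 0.12deg z0 3.91 slope 0.02deg err 0.37 x pct [-40.3 -36.   27.7  45.2  45.5]
```

View pics/crop6.png

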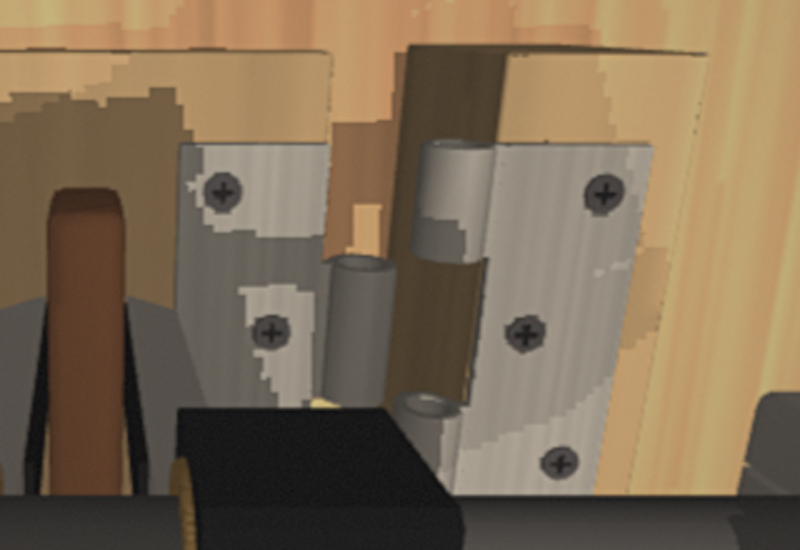

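Call:
{"op": "step_arm", "data": {
  "rows": [
    [[0, 0.3, -0.04], [0, 0, 0], 0],
    [[0, 0.7, -0.04], [0, 0, 0], 0],
    [[0, 1.1, -0.04], [0, 0, 0], 0],
    [[0, 1.5, -0.04], [0, 0, 0], 0],
    [[0, 1.5, -0.04], [0, 0, 0], 0],
    [[0, 1.5, -0.04], [0, 0, 0], 0],
    [[0, 1.5, -0.04], [0, 0, 0], 0]
  ]
}}

```text
time_s: 12.62
position: [0.524, 0.053, 0.0661]
ee_rot: [[0.041, 0.999, -0.0], [0.999, -0.041, 0.0], [0.0, -0.0, -1.0]]
wrist_force: [0.0, 0.2, -3.3]
finger_gap: 0.168
```

```bash
python3 look.py 7; python3 meas.py 7 0.068 1
```

```text
[0.524  0.053  0.0661] yaw 87.62 [ 0.   0.2 -3.3] 0.16837638691220372 0.26
hatch 1277 y0 64.20 slope -0.27deg z0 4.51 slope 0.03deg err 0.35 x pct [-16.6 -15.8   1.6  17.3  17.5]
rail+ 1338 y0 68.38 slope 0.03deg z0 4.20 slope 0.31deg err 0.36 x pct [17.5 19.6 32.9 45.2 45.5]
rail- 37 y0 62.24 slope -15.33deg z0 12.52 slope 24.26deg err 0.49 x pct [-23.9 -23.7 -19.1 -18.2 -18. ]
rail 1375 y0 68.08 slope 0.54deg z0 4.35 slope 0.06deg err 0.36 x pct [-23.9 -19.3  32.5  45.2  45.5]
```

View pics/crop7.png

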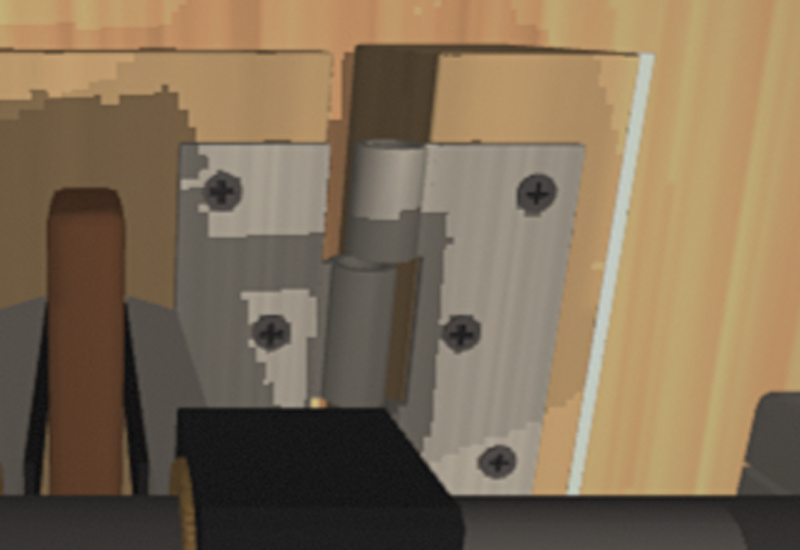

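Call:
{"op": "step_arm", "data": {
  "rows": [
    [[0, 0.1, -0.01], [0, 0, 0], 0],
    [[0, 0.2, -0.01], [0, 0, 0], 0],
    [[0, 0.3, -0.01], [0, 0, 0], 0],
    [[0, 0.4, -0.01], [0, 0, 0], 0],
    [[0, 0.4, -0.01], [0, 0, 0], 0],
    [[0, 0.4, -0.01], [0, 0, 0], 0],
    [[0, 0.4, -0.01], [0, 0, 0], 0],
    [[0, 0.4, -0.01], [0, 0, 0], 0]
  ]
}}

```text
time_s: 13.33
position: [0.528, 0.0528, 0.0663]
ee_rot: [[0.041, 0.999, -0.0], [0.999, -0.041, 0.0], [0.0, -0.0, -1.0]]
wrist_force: [-0.2, 0.3, -3.5]
finger_gap: 0.169
```

```bash
python3 look.py 8; python3 meas.py 8 0.0643 1; python3 - <<'E'
from h import *
for c,ctr in(('scene',(345,258)),('side',(285,190))):
    im,d=viewer.capture(c); crop(im,ctr,75,55,5,f'pics/{c}8.png')
E
```

```text
[0.528  0.0528 0.0663] yaw 87.62 [-0.2  0.3 -3.5] 0.1693389794837296 0.11
hatch 1278 y0 64.18 slope -0.31deg z0 4.46 slope 0.25deg err 0.36 x pct [-16.5 -15.8   1.6  17.3  17.5]
rail+ 1343 y0 64.33 slope -0.02deg z0 4.35 slope 0.31deg err 0.36 x pct [17.5 19.7 32.9 45.2 45.4]
rail- 13 y0 84.67 slope 61.18deg z0 40.26 slope 104.35deg err 0.12 x pct [-19.2 -19.2 -18.6 -18.1 -18.1]
rail 1356 y0 64.45 slope -0.22deg z0 4.38 slope 0.26deg err 0.37 x pct [-19.2  17.5  32.8  45.2  45.4]
```

View pics/crop8.png

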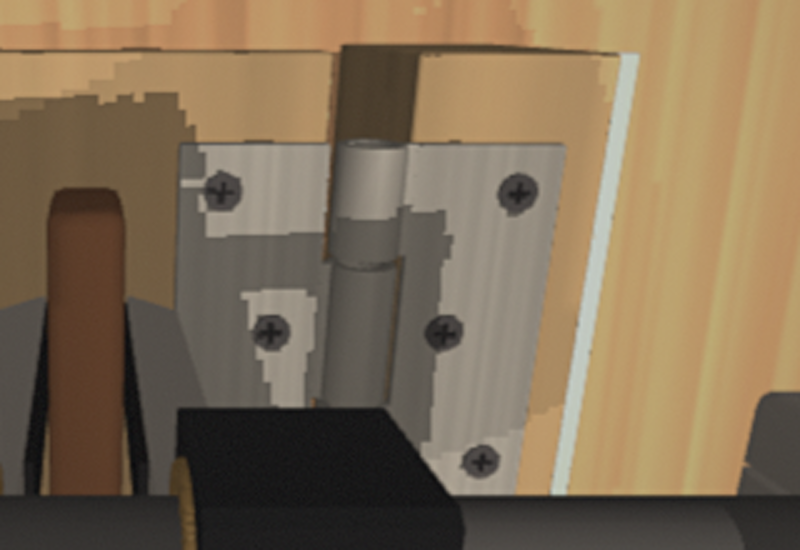

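View pics/scene8.png

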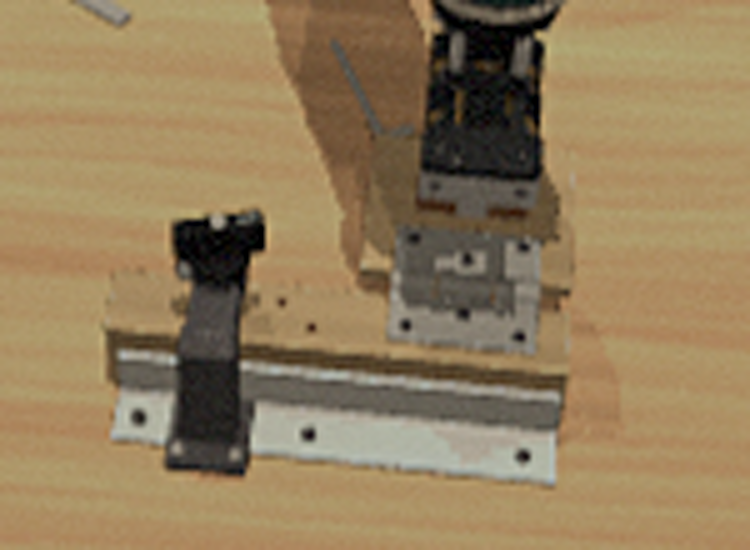

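View pics/side8.png

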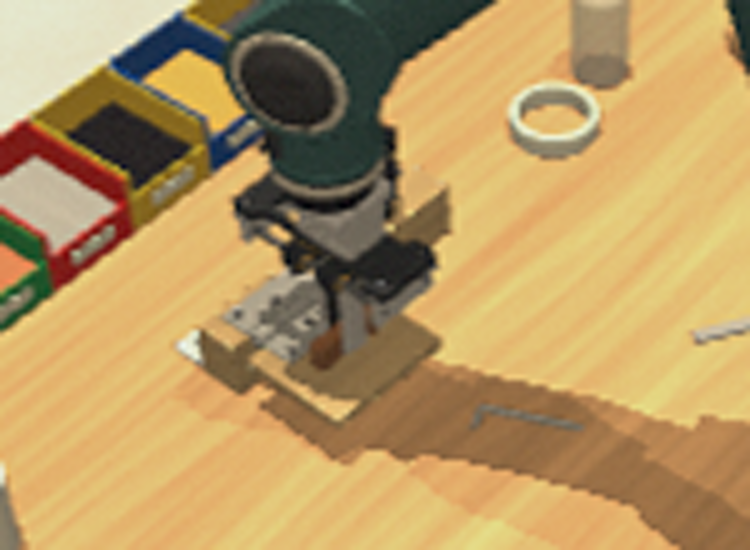

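```bash
python3 -c "
from h import *
s=arm.get_state();print(s['position'],s['wrist_force'].round(1),s['time_s'],s['finger_gap'])
print(arm.finish_job())"
```

```text
[0.52807171 0.05276318 0.06626014] [-0.3 -0.8 -2.5] 13.4833 0.1698511498227751
the job is handed in; nothing more can be done
None
```

The job is handed in at 13.5 s. I turned the cam knob about 75° clockwise and it stayed there after I let go. I then took the hatch with the single middle knuckle (scene pixel 248, 229) by its pull bar and held it level at the rail's hinge leaf, with its knuckle between the rail's two.

**Last wrist depth check, hatch bore against rail bore:**

| Direction | Offset |
|---|---|
| Fore-aft | about 0.15 mm |
| Height | about 0.1 mm |
| Along the bore | about 0.1 mm |
| Bore angle | about 0.3° |

- **Tilt:** the panel was level within about 0.2° when I measured it just after lifting.
- **Load on the rail:** the wrist force was about 3 N, roughly the hatch's own weight, so the hatch was not pressing on the rail.

**Less certain points:**
- **Lower rail knuckle:** in the final view the gripper hid the rail knuckle nearer the clamp. The last fit used only the other knuckle. When I last measured both, 19 mm further out, they agreed within about 0.5 mm fore-aft and 0.8 mm in height.
- **Bore height:** the absolute height came out at 61.8 mm, against the 61.5 mm given.
- **Clamp foot:** I did not measure its force on the rail directly; I judged it from the knob staying over.
- **Other objects:** the spare hatch and the other things on the bench were not re-measured. The arm met no unexpected contact on the way.

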